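Collapse the telescopic seed spout and stow it

ROBOT

A 6-joint arm with a two-finger parallel gripper is mounted at the origin on the work surface. World frame = base frame: x ahead of the robot, y to its left, z up, the work surface at z = 0. Lengths are in m, angles in rad, forces in N, time in s.
With the tool pointing down it reaches from about 0.3 to 0.775 m from the base axis. Payload 14.6 kg.
Tool frame: the origin (TCP) lies midway between the tips of the shut fingers; the grasp point (between the pads) lies 19 mm behind it; y points along the fingers, x is the direction in which the jaws open and shut, and the axes are right-handed (so a half turn about y gives the same grasp; the last joint's range is limited). The gripper opens to 94 mm and grips with 3 to 60 N. Pads are 16 mm wide; open, the fingers measure 119 mm over their backs; the gripper's body (75 mm by 177 mm) begins 78 mm behind the grasp point.
Start: joints at [-1.198, 0.3, 1.521, -0, 1.321, -0.067], TCP at [0.234, -0.498, 0.205] pointing down, gripper open.
Joint ranges: [-3.03, 3.03], [-0.79, 2.21], [0.23, 2.52], [-1.04, 4.18], [0, 3.07], [-2.55, 2.55]. Speed limits (rad/s): [2.22, 2.22, 2.57, 3.14, 3.14, 3.14].

INTERFACE

Orientations are given as a 3x3 rotation matrix whose columns are the frame's x, y, z axes.
In Python, from plant import robot gives the robot as it stands.
- The arm moves only by the tool jog_arm, never from a script. Its argument "rows" is a list that holds one entry, the list of rows, each a list of 7 numbers: the shift along the tool's x, y, z in units of 300 mm (1.0 is 300 mm), then the turn, a rotation vector about the tool's x, y, z in units of 1.5 rad (1.0 is 1.5 rad), then the gripper command: -1 is fully open, 1 is shut, values between are in proportion. A call has 1 to 5 rows; each row is the pose to reach, as a shift and turn from the pose commanded when the call began, along the tool's axes at that moment; what a row does not reach only later rows make up. A row lasts 1/8 s, in which the tool goes at most 62.5 mm and 10.7 degrees, less where a joint would pass 70% of its speed; a pose out of reach is approached as far as the arm can. A call with a number of a shift or a turn outside -1 to 1 is refused whole. A call with a gripper value outside its range is refused whole. The fingers move at their own pace and stop on an object; "grip_force" is the grip in N (left out, the last holds). Time passes only in rows, so rows that repeat a pose let the fingers close. It gives the time, the measured TCP pose, the force and the opening at its end, in the units of the state.
- robot.get_state(): the state, without advancing time (a new reading comes with each control period).
- robot.grab_frame(name): name is "scene" or "top"; returns a dict with "frame" (420x560x3 uint8, red, green, blue), "depth" (420x560 float32, m along the optical axis (not along the pixel's ray), 0 where there is no reading), "fov_y" (degrees; the focal length in pixels is half the picture's height over the tangent of half this angle, whatever the lens; pixels are square), "cx", "cy" (the principal point, pixels), "R" (3x3) and "t" (3): a world point X has camera coordinates R X + t. Camera axes: x right, y down, z forward; pixel columns grow to the right and rows downward; lengths in m; the calibration is good to about 2 mm. A picture is of the moment at which its call begins.
- robot.finish_job(): hands the job in, once; it reports no verdict.
Trained networks look in a picture, given as the dict that the camera call returned (one of the last four; its "shot" number tells which), for a name from the list of things; names that differ only in an ending like _2 or _b are one class to them, and where a whole thing is asked for, a point or a joint stands for the part that bears it (a point fixed in the world has none). Each returns a list of dicts, best first, with "confidence" (0 to 1); they miss things now and then, are a little off and sometimes report something else, mostly with a low value. They report only what shows in the picture. A call takes as long as a camera call. They do not tell look-alikes from the thing itself.
- robot.boxes_of(picture, target): "xy" ([column, row] in pixels, amid what is visible of it).
- robot.masks_of(picture, target): "mask" (420x560 bool, what is visible of it) and "xy" ([column, row] in pixels, amid what is visible of it).
The state is a dict: "time": time; "joints": joint angles; "qd": joint speeds; "joint_torque": joint torques, N m; "tool_pos": TCP position; "orientation": TCP orientation; "ft_force": force on the tool from outside, world axes, zero at the start; "wrist_torque": the same for the moment, N m; "finger_gap": finger opening in m.
Only numpy, scipy, OpenCV 4.12 (cv2) and the standard library are available. Lean on these libraries where they do the work, as an engineer would, in place of code of your own. Each camera call takes 0.05 s, during which the arm holds its last target.

TASK

Take the pulled-out telescopic spout down from its forked bracket, stand it upright on the wooden board and push its sleeves fully home there, the innermost first and then the middle one. Then take it by its outer sleeve, so that it stays collapsed, and stand it upright in the white tray. Keep it upright all along and leave the loaves, the baking tin and the scraper where they are.

Things in the scene. Friction and masses are not known exactly. Their poses are not given: they have to be found in the camera images.
- spout: Inner sleeve of a bare-metal telescopic spout of three round sleeves (loose, 0.63 kg in all), hanging upright by its flange on the fork. Origin on the axis at the flange's underside, z up; all is round, yaw does not matter. Flange 56 mm across, 6 mm thick; below it the sleeve, 30 mm across. Lifted by this sleeve or its neck, the spout's weight pulls it fully out again.
- neck_top (a point): Centre of the top of the neck, to grip: a straight tube 32 mm across and 30 mm tall standing on the flange; its top is 36 mm above the origin of spout.
- middle_sleeve (a joint): How far the inner sleeve stands out of the middle one, m: 0 = fully home (flange on the middle sleeve's collar), 0.045 = fully out, as at the start. Friction about 2.5 N, no spring. Middle sleeve 44 mm across; collar at its top 54 mm across, 8 mm thick; the collar's top is this reading below the origin of spout.
- outer_sleeve (a joint): How far the middle sleeve stands out of the outer one, m: 0 = fully home (collar on the outer sleeve's rim), 0.045 = fully out; starts at 0.032 to 0.045. Friction about 7 N, no spring: a straight push down on the neck moves the inner sleeve first, then this one. Outer sleeve 56 mm across, 80 mm tall with its foot; lifted by it, the spout stays collapsed.
- spout_foot (a point): Centre of the underside of the spout's foot, a flange 84 mm across and 8 mm thick at the bottom of the outer sleeve; z up along the axis. With both sleeves home it lies 88 mm below the origin of spout, 124 mm below the neck's top; each joint reading adds to that.
- bracket: Fixed dark steel bracket. Origin on the table under the spot where the spout hangs; x points from there to the post (near face at x = +80 mm, 30 mm wide, no taller than the prongs; foot plate 80 x 120 x 8 mm centred at x = +88 mm).
- fork (a point): Spot between the bracket's two prongs, level with their tops, 208 mm above the table; axes as the bracket's. Prongs run along x from -43 mm (open end) to the post, 36 mm apart, each 12 mm wide, 8 mm thick. Lips at the open ends stand 5 mm above them: lift the flange over these, by 6 to 30 mm (more, and the middle collar meets the prongs), then draw it out along -x by 95 mm or more before raising it.
- board: Fixed square wooden board 170 x 170 mm, 15 mm thick, lying on the table. Origin at the centre of its underside.
- tray: Fixed square shallow white tray, 180 x 180 mm outside, 35 mm tall, walls 4 mm, open on top, empty. Origin at the centre of its underside.
- tray_in (a point): Centre of the tray's inner floor.
- loaf_a: Long brown loaf, about 95 x 200 x 72 mm (x, y, z), loose; leave it. Origin at the centre of its underside.
- loaf_b: A second loaf like the first, loose; leave it.
- tin: Dark open baking tin, 110 x 130 x 75 mm, loose; leave it. Origin at the centre of its underside.
- scraper: Dough scraper lying flat, 88 x 130 x 22 mm, white grip and dark steel blade, loose; leave it. Origin near its centre, on the table.
Mind the look-alikes: they are no part of the job. Leave any green look-alike of the spout alone.

How it is judged:
By the outcome, as a careful person would: the job done as asked, in the order asked, and still so for the second after the job is handed in, with the robot touching nothing.
It also fails if it takes over 64 s, if anything falls off the work surface, if the arm or the gripper's body presses on something with over 40 N, if the wrist force passes 120 N, or if a joint passes its speed limit or range.

## Working session

There is one attempt and no reset: what is moved stays moved. The work goes in short steps, Python scripts to look and compute and a tool call to move; the robot and the scene stay as the last step left them, time stands still between calls to the robot, and variables do not carry over. Pictures are saved under pics/ and viewed, and the job is handed in when it is done.

Besides the shell and the picture viewer there is one more tool, called after ">>>" as name(argument=value, ...), one argument or row to a line, values as JSON. jog_arm: Moves the arm, as the interface text tells. Shifts and turns lie within -1 to 1; 1 stands for 300 mm of shift or 1.5 rad of turn. Its arguments: {"type":"object","properties":{"rows":{"type":"array"},"grip_force":{"type":"number"}},"required":["rows"]}

```bash
ls; mkdir -p pics
cat > h.py <<'E'
import numpy as np, cv2, pickle
from plant import robot
def snap(n,f):
    p=robot.grab_frame(n); cv2.imwrite('pics/'+f,p['frame'][:,:,::-1]); pickle.dump(p,open('pics/'+f+'.pkl','wb')); return p
def world(p):
    h,w=p['depth'].shape; f=h/2/np.tan(np.radians(p['fov_y'])/2)
    v,u=np.mgrid[:h,:w]; d=p['depth']
    c=np.stack([(u-p['cx'])/f*d,(v-p['cy'])/f*d,d],-1)
    W=(c-p['t'])@p['R']; W[d==0]=np.nan; return W
E
python3 - <<'E'
from h import *
for n in('scene','top'):
    p=snap(n,n+'0.png'); print(n,{k:p[k] for k in p if k not in('frame','depth')}); W=world(p)
    for t in ['spout','bracket','board','tray','loaf_a','tin','scraper']:
        for m in robot.masks_of(p,t)[:4]:
            P=W[m['mask']]; print(t,round(m['confidence'],2),np.round(m['xy']),m['mask'].sum(),np.round(np.nanmedian(P,0),3),np.round(np.nanpercentile(P,2,axis=0),3),np.round(np.nanpercentile(P,98,axis=0),3))
print(robot.get_state())
E
```

```text
pics
scene {'fov_y': 57.24000279801366, 'cx': 273.84673510379287, 'cy': 210.91068379178057, 'R': array([[ 0.32795454,  0.94466448, -0.00740495],
       [ 0.66572178, -0.23666264, -0.70767599],
       [-0.67026884,  0.22715592, -0.70649831]]), 't': array([-0.20469815, -0.32754416,  1.84836937]), 'shot': 1}
spout 0.91 [391. 222.] 562 [0.753 0.404 0.057] [0.712 0.381 0.005] [0.776 0.448 0.123]
spout 0.87 [333. 188.] 606 [0.575 0.252 0.12 ] [0.543 0.228 0.044] [0.594 0.296 0.242]
bracket 0.79 [350. 208.] 1020 [0.658 0.273 0.064] [0.542 0.223 0.002] [0.687 0.34  0.212]
board 0.92 [270. 224.] 1515 [ 0.586 -0.003  0.016] [ 0.496 -0.089  0.009] [0.669 0.087 0.021]
board 0.62 [332. 200.] 378 [0.579 0.247 0.064] [0.512 0.222 0.   ] [0.598 0.321 0.122]
tray 0.86 [190. 232.] 2141 [ 0.51  -0.285  0.007] [ 0.418 -0.376  0.   ] [ 0.618 -0.188  0.037]
tray 0.45 [348. 207.] 1015 [0.657 0.272 0.08 ] [0.537 0.224 0.003] [0.687 0.336 0.212]
tray 0.3 [334. 192.] 505 [0.577 0.248 0.089] [0.528 0.223 0.002] [0.597 0.3   0.165]
loaf_a 0.96 [378. 185.] 892 [0.567 0.47  0.055] [0.455 0.389 0.001] [0.592 0.569
[... 1684 characters left out ...]
12e-05,
        1.32071910e+00, -6.66057305e-02]), 'qd': array([-0.00047113, -0.00132447, -0.00121216,  0.00159741, -0.00056453,
       -0.00021967]), 'joint_torque': array([-1.51613158e-04, -5.31630850e+01, -3.52906752e+01,  7.08882906e-02,
        2.12775503e-02,  8.07491546e-06]), 'tool_pos': array([ 0.2341447 , -0.49765371,  0.20545191]), 'orientation': array([[ 4.25746805e-01, -1.77146478e-05,  9.04842338e-01],
       [-9.04842338e-01,  9.37253182e-06,  4.25746806e-01],
       [-1.60226183e-05, -1.00000000e+00, -1.20386378e-05]]), 'ft_force': array([-0.15818015, -0.14652968,  0.86351153]), 'wrist_torque': array([-0.02895063,  0.0291609 ,  0.01176992]), 'finger_gap': 0.09425393196672954}
```

Run:
```python
import cv2
a=cv2.imread('pics/scene0.png');b=cv2.imread('pics/top0.png')
cv2.imwrite('pics/s.png',a)
c=cv2.resize(a[130:260,290:430],None,fx=4,fy=4,interpolation=2)[:520]
cv2.imwrite('pics/c1.png',c)
cv2.imwrite('pics/c2.png',cv2.resize(b[150:300,110:280],None,fx=4,fy=4))
```

```text
(no output)
```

View pics/s.png

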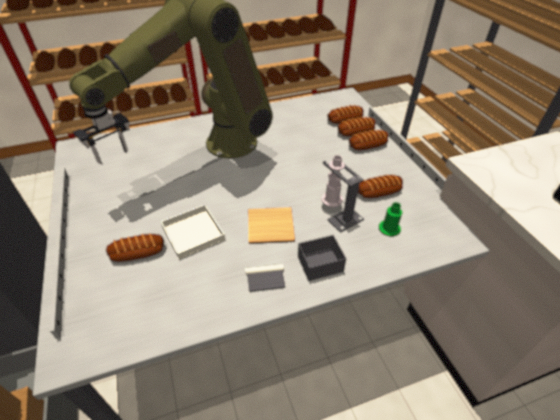

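View pics/c1.png

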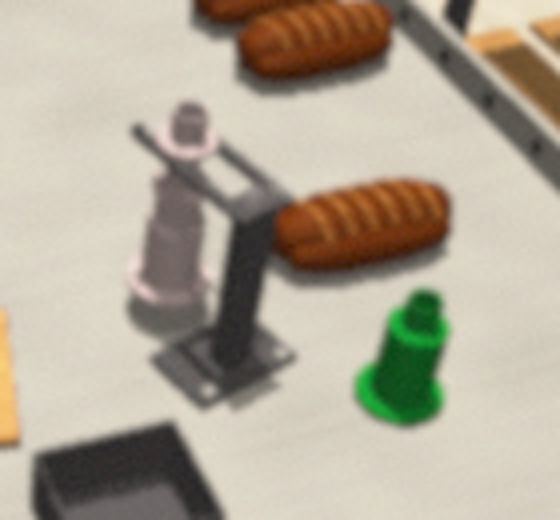

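View pics/c2.png

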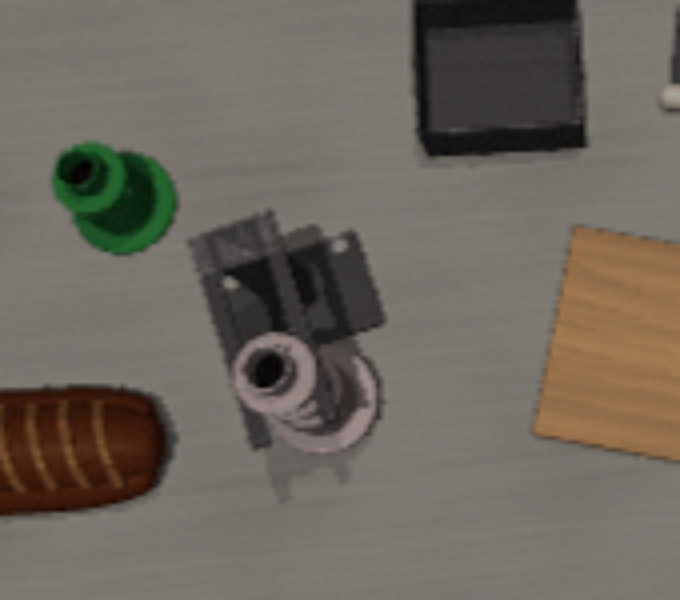

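The bare-metal spout is in the fork at scene (333,188), top (184,244). The green one at scene (391,222), top (140,197) is the decoy: it is green and stands on the table. Next I measure the geometry.

Run:
```python
import numpy as np,pickle,cv2
from scipy.optimize import least_squares
import sys; sys.path.insert(0,'.')
from h import world
def circ(P,r=None):
    P=P[:,:2]; c0=P.mean(0)
    f=(lambda q: np.hypot(*(P-q[:2]).T)-r) if r else (lambda q: np.hypot(*(P-q[:2]).T)-q[2])
    s=least_squares(f,list(c0)+([] if r else [.02]),loss='soft_l1',f_scale=.002); return np.round(s.x,4),len(P)
for n in('scene','top'):
    p=pickle.load(open(f'pics/{n}0.png.pkl','rb')); W=world(p).reshape(-1,3); C=p['frame'].reshape(-1,3).astype(int)
    R=(W[:,0]>.45)&(W[:,0]<.72)&(W[:,1]>.18)&(W[:,1]<.37)
    w=W[R]; c=C[R]; z=w[:,2]
    print(n,'z hist',[(round(a,3),int(((z>=a)&(z<a+.01)).sum())) for a in np.arange(.0,.26,.01)])
    br=c.sum(1)
    m=(z>.237)&(z<.25); print('neck top',m.sum(),np.round(w[m].min(0),4),np.round(w[m].max(0),4),np.round(w[m].mean(0),4), np.median(z[m]))
    near=np.hypot(w[:,0]-.565,w[:,1]-.255)<.05
    m=(z>.216)&(z<.239)&near; print('neck side',circ(w[m],.016))
    m=(z>.208)&(z<.2165)&near&(br>330); print('flange',circ(w[m],.028),circ(w[m]),np.median(z[m]))
    for lo in np.arange(.03,.2,.01):
        m=(z>lo)&(z<lo+.01)&near; print(round(lo,3),circ(w[m]) if m.sum()>6 else 0, end=' ')
    print()
    m=(z>.197)&(z<.217)&(br<300); q=w[m]; print('prongs',len(q))
    rc=cv2.minAreaRect((q[:,:2]*1000).astype(np.float32)); print(rc, cv2.boxPoints(rc), np.median(q[:,2]))
    m=(z>.004)&(z<.013)&(br<260)&(w[:,0]>.6); q=w[m]; print('plate',cv2.minAreaRect((q[:,:2]*1000).astype(np.float32)),len(q))
    for nm,box,zr in(('board',(.47,.7,-.11,.11),(.011,.02)),('tray',(.39,.64,-.4,-.17),(.028,.042))):
        m=(W[:,0]>box[0])&(W[:,0]<box[1])&(W[:,1]>box[2])&(W[:,1]<box[3])&(W[:,2]>zr[0])&(W[:,2]<zr[1]); q=W[m]; print(nm,cv2.minAreaRect((q[:,:2]*1000).astype(np.float32)),np.round(np.median(q,0),4),len(q))
```

```text
scene z hist [(np.float64(0.0), 1196), (np.float64(0.01), 169), (np.float64(0.02), 20), (np.float64(0.03), 25), (np.float64(0.04), 116), (np.float64(0.05), 72), (np.float64(0.06), 48), (np.float64(0.07), 51), (np.float64(0.08), 53), (np.float64(0.09), 49), (np.float64(0.1), 53), (np.float64(0.11), 61), (np.float64(0.12), 69), (np.float64(0.13), 49), (np.float64(0.14), 45), (np.float64(0.15), 41), (np.float64(0.16), 74), (np.float64(0.17), 42), (np.float64(0.18), 29), (np.float64(0.19), 18), (np.float64(0.2), 217), (np.float64(0.21), 153), (np.float64(0.22), 26), (np.float64(0.23), 33), (np.float64(0.24), 29), (np.float64(0.25), 0)]
neck top 39 [0.5421 0.2446 0.2374] [0.5765 0.2772 0.2481] [0.5601 0.2606 0.2421] 0.2426938206012563
neck side (array([0.5584, 0.2601]), 87)
flange (array([0.5543, 0.2625]), 89) (array([0.5544, 0.2625, 0.0279]), 89) 0.21352456524851138
0.03 0 0.04 (array([0.5582, 0.2609, 0.0369]), 97) 0.05 (array([0.5514, 0.2632, 0.0353]), 53) 0.06 (array([0.5586, 0.26  , 0.0269]), 27) 0.07 (array([0.5583, 0.2603, 0.0274]), 29) 0.08 (array([0.5597, 0.2607, 0.0267]), 31) 0.0
[... 2280 characters left out ...]
 0.15 0 0.16 (array([0.5666, 0.265 , 0.03  ]), 30) 0.17 0 0.18 0 0.19 0 
prongs 642
((594.0438842773438, 268.06317138671875), (153.81878662109375, 60.45793914794922), 14.002605438232422) [[512.10547 278.78442]
 [526.73425 220.123  ]
 [675.9823  257.34192]
 [661.3535  316.00336]] 0.20975386451251404
plate ((646.0135498046875, 286.1202392578125), (108.77433776855469, 129.72035217285156), 15.224028587341309) 471
board ((580.933837890625, -15.638954162597656), (199.42022705078125, 181.11154174804688), 73.76592254638672) [ 5.777e-01 -4.000e-04  1.610e-02] 2476
tray ((522.6898193359375, -298.38702392578125), (180.1792449951172, 209.97341918945312), 11.215243339538574) [ 0.5288 -0.3076  0.0352] 374
```

>>> jog_arm(
  rows=[
    [[-0.2,-0.1,0.22,0,0,0,-1],[-0.4,-0.3,0.44,0,0,0,-1],[-0.6,-0.32,0.68,0,0,0,-1],[-0.6,-0.32,0.68,0,0,0,-1],[-0.6,-0.32,0.68,0,0,0,-1]],
  ],
)

```text
time: 1.42
tool_pos: [0.3428, -0.2459, 0.3026]
orientation: [[0.427, 0.001, 0.904], [-0.904, -0.001, 0.427], [0.001, -1.0, 0.001]]
ft_force: [0.2, -0.5, 0.1]
finger_gap: 0.0938
```

>>> jog_arm(
  rows=[
    [[-0.6,0,0.68,0,0,0,-1],[-0.6,0,0.68,0,0,0,-1],[-0.6,0,0.68,0,0,0,-1],[-0.6,0,0.68,0,0,0,-1],[-0.6,0,0.68,0,0,0,-1]],
  ],
)

```text
time: 2.05
tool_pos: [0.4506, 0.0046, 0.3014]
orientation: [[0.429, -0.0, 0.904], [-0.904, 0.0, 0.429], [-0.0, -1.0, 0.0]]
ft_force: [-0.2, -1.0, 0.1]
finger_gap: 0.0939
```

>>> jog_arm(
  rows=[
    [[-0.6,0,0.68,0,0,0,-1],[-0.6,0,0.68,0,0,0,-1],[-0.6,0,0.68,0,0,0,-1],[-0.6,0,0.68,0,0,0,-1],[-0.6,0,0.68,0,0,0,-1]],
  ],
)

```text
time: 2.68
tool_pos: [0.5583, 0.2544, 0.3004]
orientation: [[0.428, -0.001, 0.904], [-0.904, -0.0, 0.428], [-0.0, -1.0, -0.001]]
ft_force: [-0.3, 0.1, -0.2]
finger_gap: 0.0939
```

>>> jog_arm(
  rows=[
    [[-0.015,0,0.013,0,0,0,-1],[-0.015,0.1,0.013,0,0,0,-1],[-0.015,0.2,0.013,0,0,0,-1],[-0.015,0.276,0.013,0,0,0,-1],[-0.015,0.276,0.013,0,0,0,-1]],
  ],
)

```text
time: 3.3
tool_pos: [0.559, 0.2561, 0.2177]
orientation: [[0.425, -0.002, 0.905], [-0.905, -0.001, 0.425], [-0.0, -1.0, -0.002]]
ft_force: [-0.1, -0.6, 0.4]
finger_gap: 0.0942
```

Run:
```python
from h import *
a=snap('scene','a1.png'); b=snap('top','a2.png')
s=robot.get_state(); print(s['tool_pos'],s['ft_force'],s['joints'])
A=cv2.resize(a['frame'][120:240,280:380,::-1],(400,480)); B=cv2.resize(b['frame'][170:290,130:230,::-1],(400,480))
cv2.imwrite('pics/a.png',np.hstack([A,B]))
```

```text
[0.55987721 0.25677612 0.22000357] [ 0.21009286 -0.15053108  1.24091348] [ 3.70574276e-01  4.38210508e-01  1.29950173e+00 -5.22278138e-05
  1.40246763e+00  1.50218505e+00]
```

View pics/a.png

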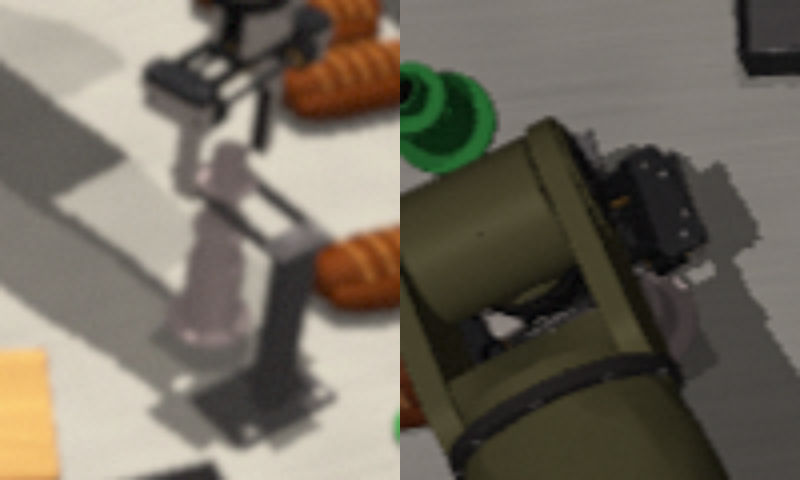

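The scene crop shows the jaws straddling the neck (scene about (338,160)) just above the flange, with the hand about 3 mm short in y. I nudge it over and close.

>>> jog_arm(
  rows=[
    [[-0.011,0.006,0.005,0,0,0,-1],[-0.011,0.006,0.005,0,0,0,1],[-0.011,0.006,0.005,0,0,0,1],[-0.011,0.006,0.005,0,0,0,1],[-0.011,0.006,0.005,0,0,0,1]],
  ],
  grip_force=45,
)

```text
time: 4.03
tool_pos: [0.5596, 0.2609, 0.2169]
orientation: [[0.426, 0.0, 0.905], [-0.905, 0.0, 0.426], [-0.0, -1.0, 0.0]]
ft_force: [-0.7, 0.1, 0.3]
finger_gap: 0.0579
```

>>> jog_arm(
  rows=[
    [[0,0,0,0,0,0,1],[0,0,0,0,0,0,1],[0,0,0,0,0,0,1]],
  ],
)

```text
time: 4.4
tool_pos: [0.5595, 0.2609, 0.2168]
orientation: [[0.426, -0.0, 0.905], [-0.905, 0.0, 0.426], [-0.0, -1.0, -0.0]]
ft_force: [-0.6, 1.7, -0.2]
finger_gap: 0.0315
```

>>> jog_arm(
  rows=[
    [[0,0,0,0,0,0,1],[0,-0.015,0,0,0,0,1],[0,-0.03,0,0,0,0,1],[0,-0.05,0,0,0,0,1],[0,-0.05,0,0,0,0,1]],
  ],
)

```text
time: 5.03
tool_pos: [0.5598, 0.2609, 0.2324]
orientation: [[0.426, 0.001, 0.905], [-0.905, 0.0, 0.426], [0.0, -1.0, 0.001]]
ft_force: [0.1, -0.2, -6.0]
finger_gap: 0.0315
```

Run:
```python
from h import *
a=snap('scene','b1.png')
s=robot.get_state(); print(s['tool_pos'],s['ft_force'],s['finger_gap'])
cv2.imwrite('pics/b.png',cv2.resize(a['frame'][120:240,280:400,::-1],(560,560)))
```

```text
[0.55961701 0.26089073 0.23201005] [-0.39156073 -0.36518086 -5.82059057] 0.03167395387741858
```

View pics/b.png

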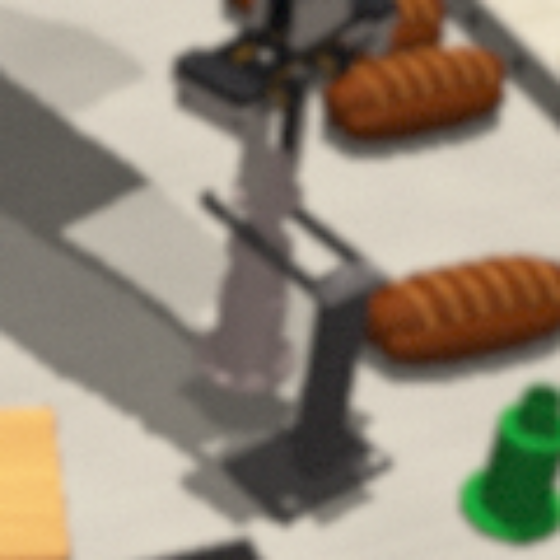

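The flange is clear of the prongs (crop around (265,190)) and the 6 N reading matches the spout's weight. Now I draw it out along the bracket's -x.

>>> jog_arm(
  rows=[
    [[-0.014,0,-0.075,0,0,0,1],[-0.028,0,-0.15,0,0,0,1],[-0.043,0,-0.226,0,0,0,1],[-0.057,0,-0.302,0,0,0,1],[-0.072,0,-0.385,0,0,0,1]],
  ],
)

```text
time: 5.7
tool_pos: [0.4451, 0.231, 0.2317]
orientation: [[0.426, -0.0, 0.905], [-0.905, -0.0, 0.426], [-0.0, -1.0, -0.0]]
ft_force: [-0.1, -0.3, -6.2]
finger_gap: 0.0313
```

>>> jog_arm(
  rows=[
    [[0,0,0,0,0,0,1]],
  ],
)

```text
time: 5.82
tool_pos: [0.4449, 0.2311, 0.2322]
orientation: [[0.426, 0.0, 0.905], [-0.905, 0.0, 0.426], [-0.0, -1.0, 0.0]]
ft_force: [0.8, 0.9, -5.8]
finger_gap: 0.0315
```

Run:
```python
from h import *
a=snap('scene','d1.png');W=world(a)
s=robot.get_state(); print(s['tool_pos'],s['ft_force'],s['finger_gap'])
T=s['tool_pos'];m=(np.hypot(W[...,0]-T[0],W[...,1]-T[1])<.06)&(W[...,2]>.02)&(W[...,2]<.2)
z=W[m][:,2]; print(np.histogram(z,np.arange(.02,.2,.006)), np.percentile(z,[1,5]))
m2=m&(W[...,2]<.085);q=W[m2];print(np.round(q.mean(0),3))
for lo in np.arange(.03,.1,.006):
  q=W[m&(W[...,2]>lo)&(W[...,2]<lo+.006)]
  if len(q): print(round(lo,3),len(q),np.ptp(q[:,0]),np.ptp(q[:,1]))
R=s['orientation']
d=np.array([.581,-.001,T[2]])-T; print('units',np.round(R.T@d/.3,3))
cv2.imwrite('pics/d.png',cv2.resize(a['frame'][110:250,250:390,::-1],(560,560)))
```

```text
[0.44575496 0.23127655 0.23222528] [-0.53057363  0.37312536 -5.85501246] 0.031172313913010473
(array([ 0,  0,  0,  0,  0,  1, 39, 82, 16, 17, 14, 14, 17, 22, 15, 16, 15,
       16, 25, 34, 12, 14, 17, 14, 10, 13, 49, 18, 13,  6]), array([0.02 , 0.026, 0.032, 0.038, 0.044, 0.05 , 0.056, 0.062, 0.068,
       0.074, 0.08 , 0.086, 0.092, 0.098, 0.104, 0.11 , 0.116, 0.122,
       0.128, 0.134, 0.14 , 0.146, 0.152, 0.158, 0.164, 0.17 , 0.176,
       0.182, 0.188, 0.194, 0.2  ])) [0.05799915 0.06064751]
[0.462 0.223 0.067]
0.054 19 0.04518247425884181 0.0723028609306107
0.06 89 0.07776096353898043 0.08228216570904168
0.066 21 0.06255083812085094 0.07190063589059689
0.072 18 0.029517671607387885 0.047623714313342586
0.078 20 0.032480400578341784 0.04962319049269659
0.084 13 0.031470620715907394 0.03923269361412271
0.09 15 0.021417939284807896 0.04623958387137328
0.096 20 0.03602057417384452 0.047646896931930444
units [0.893 0.    0.078]
```

View pics/d.png

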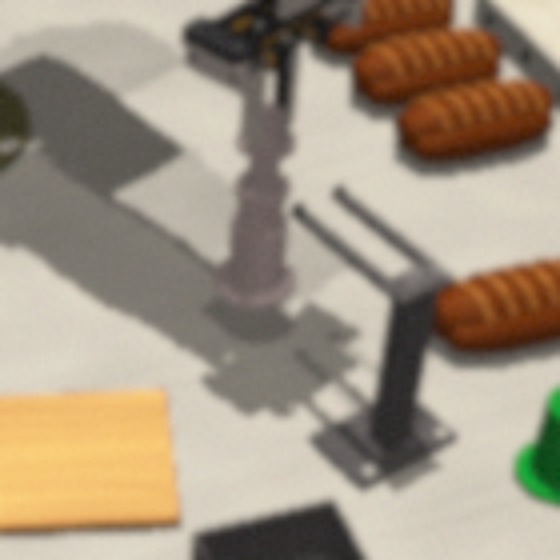

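Clear of the fork: the spout hangs at crop (258,230), left of the open prong ends. Next it goes over the board.

>>> jog_arm(
  rows=[
    [[0.08,0,0,0,0,0,1],[0.2,0,0.01,0,0,0,1],[0.34,0,0.02,0,0,0,1],[0.48,0,0.04,0,0,0,1],[0.62,0,0.05,0,0,0,1]],
  ],
)

```text
time: 6.5
tool_pos: [0.5399, 0.068, 0.2316]
orientation: [[0.426, 0.0, 0.905], [-0.905, 0.0, 0.426], [-0.0, -1.0, 0.0]]
ft_force: [0.4, 0.5, -5.8]
finger_gap: 0.031
```

>>> jog_arm(
  rows=[
    [[0.12,0,0.01,0,0,0,1],[0.2,0,0.02,0,0,0,1],[0.27,0,0.028,0,0,0,1],[0.27,0.04,0.028,0,0,0,1],[0.27,0.08,0.028,0,0,0,1]],
  ],
)

```text
time: 7.12
tool_pos: [0.5804, 0.0002, 0.2068]
orientation: [[0.426, -0.001, 0.905], [-0.905, 0.0, 0.426], [-0.001, -1.0, -0.001]]
ft_force: [-0.5, -0.0, -6.2]
finger_gap: 0.0313
```

>>> jog_arm(
  rows=[
    [[0,0,0,0,0,0,1],[0,0.01,0,0,0,0,1],[0,0.02,0,0,0,0,1],[0,0.03,0,0,0,0,1],[0,0.03,0,0,0,0,1]],
  ],
)

```text
time: 7.75
tool_pos: [0.5806, -0.0004, 0.1987]
orientation: [[0.426, -0.0, 0.905], [-0.905, 0.0, 0.426], [-0.0, -1.0, -0.0]]
ft_force: [-0.2, 0.3, -6.1]
finger_gap: 0.0312
```

Run:
```python
from h import *
a=snap('scene','e1.png')
s=robot.get_state(); print(s['tool_pos'],s['ft_force'],s['finger_gap'],s['wrist_torque'])
cv2.imwrite('pics/e.png',cv2.resize(a['frame'][130:270,200:340,::-1],(560,560)))
```

```text
[ 5.80706996e-01 -3.71700085e-04  1.98839754e-01] [-0.23558763 -1.08460842 -6.3933067 ] 0.031356454943033386 [-0.02422171  0.00625654 -0.05528085]
```

View pics/e.png

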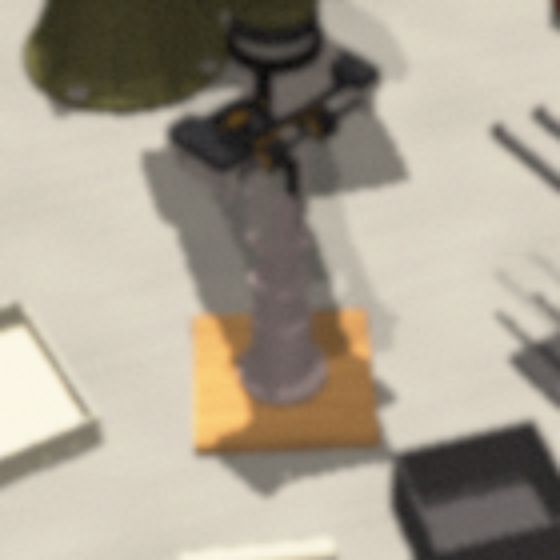

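>>> jog_arm(
  rows=[
    [[0,0.01,0,0,0,0,1],[0,0.02,0,0,0,0,1],[0,0.03,0,0,0,0,1],[0,0.04,0,0,0,0,1],[0,0.05,0,0,0,0,1]],
  ],
)

```text
time: 8.43
tool_pos: [0.5808, -0.0004, 0.184]
orientation: [[0.426, 0.001, 0.905], [-0.905, -0.0, 0.426], [0.0, -1.0, 0.001]]
ft_force: [-1.4, 0.8, 1.0]
finger_gap: 0.0311
```

>>> jog_arm(
  rows=[
    [[0,0.015,0,0,0,0,1],[0,0.03,0,0,0,0,1],[0,0.045,0,0,0,0,1],[0,0.06,0,0,0,0,1],[0,0.075,0,0,0,0,1]],
  ],
)

```text
time: 9.05
tool_pos: [0.5807, -0.0004, 0.161]
orientation: [[0.426, -0.0, 0.905], [-0.905, -0.0, 0.426], [0.0, -1.0, -0.0]]
ft_force: [-2.0, -0.6, 0.2]
finger_gap: 0.0311
```

>>> jog_arm(
  rows=[
    [[0,0.01,0,0,0,0,1],[0,0.02,0,0,0,0,1],[0,0.03,0,0,0,0,1],[0,0.04,0,0,0,0,1],[0,0.05,0,0,0,0,1]],
  ],
)

```text
time: 9.68
tool_pos: [0.5808, -0.0004, 0.1463]
orientation: [[0.426, 0.0, 0.905], [-0.905, 0.0, 0.426], [0.0, -1.0, 0.0]]
ft_force: [-3.1, -0.1, 5.2]
finger_gap: 0.031
```

>>> jog_arm(
  rows=[
    [[0,0.01,0,0,0,0,1],[0,0.02,0,0,0,0,1],[0,0.03,0,0,0,0,1],[0,0.04,0,0,0,0,1],[0,0.05,0,0,0,0,1]],
  ],
)

```text
time: 10.3
tool_pos: [0.5807, -0.0004, 0.1312]
orientation: [[0.426, 0.0, 0.905], [-0.905, -0.0, 0.426], [0.0, -1.0, 0.0]]
ft_force: [-2.5, -0.4, 4.1]
finger_gap: 0.0312
```

Now the middle sleeve is moving (the force stepped up to 4–5 N). Carrying on gently.

>>> jog_arm(
  rows=[
    [[0,0.01,0,0,0,0,1],[0,0.02,0,0,0,0,1],[0,0.03,0,0,0,0,1],[0,0.04,0,0,0,0,1],[0,0.05,0,0,0,0,1]],
  ],
)

```text
time: 10.92
tool_pos: [0.5807, -0.0004, 0.1161]
orientation: [[0.426, -0.0, 0.905], [-0.905, -0.0, 0.426], [0.0, -1.0, -0.0]]
ft_force: [-2.5, -0.5, 4.2]
finger_gap: 0.0314
```

>>> jog_arm(
  rows=[
    [[0,0.005,0,0,0,0,1],[0,0.01,0,0,0,0,1]],
  ],
)

```text
time: 11.18
tool_pos: [0.5807, -0.0004, 0.1132]
orientation: [[0.426, -0.0, 0.905], [-0.905, -0.0, 0.426], [-0.0, -1.0, -0.0]]
ft_force: [-3.3, 0.7, 4.7]
finger_gap: 0.0313
```

>>> jog_arm(
  rows=[
    [[0,0.005,0,0,0,0,1],[0,0.005,0,0,0,0,1]],
  ],
)

```text
time: 11.42
tool_pos: [0.5807, -0.0003, 0.1118]
orientation: [[0.426, -0.0, 0.905], [-0.905, 0.0, 0.426], [-0.0, -1.0, -0.0]]
ft_force: [-3.5, -0.9, 5.0]
finger_gap: 0.031
```

>>> jog_arm(
  rows=[
    [[0,0.005,0,0,0,0,1],[0,0.005,0,0,0,0,1]],
  ],
)

```text
time: 11.68
tool_pos: [0.581, -0.0004, 0.1117]
orientation: [[0.426, 0.001, 0.905], [-0.905, -0.0, 0.426], [0.001, -1.0, 0.001]]
ft_force: [-8.1, 0.2, 17.3]
finger_gap: 0.0311
```

>>> jog_arm(
  rows=[
    [[0,0.004,0,0,0,0,1],[0,0.004,0,0,0,0,1]],
  ],
)

```text
time: 11.92
tool_pos: [0.5812, -0.0003, 0.1116]
orientation: [[0.426, 0.002, 0.905], [-0.905, -0.0, 0.426], [0.001, -1.0, 0.002]]
ft_force: [-11.9, 0.2, 26.7]
finger_gap: 0.0316
```

Run:
```python
from h import *
a=snap('scene','f1.png')
s=robot.get_state(); print(s['tool_pos'],s['ft_force'],s['finger_gap'],s['wrist_torque'])
W=world(a);T=s['tool_pos'];m=(np.hypot(W[...,0]-T[0],W[...,1]-T[1])<.06)&(W[...,2]>.018)&(W[...,2]<.16)
for lo in np.arange(.018,.15,.006):
  q=W[m&(W[...,2]>lo)&(W[...,2]<lo+.006)]
  if len(q): print(round(lo,3),len(q),np.round(q.mean(0)[:2],3),np.round(np.ptp(q[:,:2],axis=0),3))
cv2.imwrite('pics/f.png',cv2.resize(a['frame'][150:260,220:330,::-1],(560,560)))
```

```text
[ 5.81241666e-01 -3.26377436e-04  1.11636705e-01] [-11.69018777  -0.90111298  26.45213708] 0.031278918045310904 [0.16657737 2.56957755 0.00845441]
0.018 119 [ 0.595 -0.005] [0.111 0.114]
0.024 84 [ 0.595 -0.007] [0.072 0.08 ]
0.03 18 [ 0.602 -0.004] [0.024 0.057]
0.036 17 [ 0.598 -0.007] [0.027 0.051]
0.042 17 [ 0.602 -0.003] [0.017 0.048]
0.048 15 [ 0.6   -0.008] [0.028 0.052]
0.054 18 [ 0.601 -0.007] [0.019 0.05 ]
0.06 14 [ 0.601 -0.003] [0.022 0.052]
0.066 19 [ 0.599 -0.009] [0.039 0.051]
0.072 16 [ 0.599 -0.005] [0.034 0.051]
0.078 22 [ 0.6   -0.006] [0.034 0.051]
0.084 15 [ 0.598 -0.011] [0.033 0.052]
0.09 22 [ 0.599 -0.005] [0.04  0.051]
0.096 22 [ 0.6   -0.007] [0.03  0.054]
0.102 23 [ 0.595 -0.008] [0.033 0.056]
0.108 49 [0.593 0.002] [0.047 0.055]
0.114 16 [0.586 0.002] [0.03  0.049]
0.12 27 [ 0.585 -0.001] [0.033 0.054]
0.126 19 [ 0.586 -0.003] [0.036 0.051]
0.132 27 [0.584 0.   ] [0.035 0.055]
0.138 23 [ 0.585 -0.004] [0.036 0.05 ]
0.144 18 [0.581 0.005] [0.037 0.053]
```

View pics/f.png

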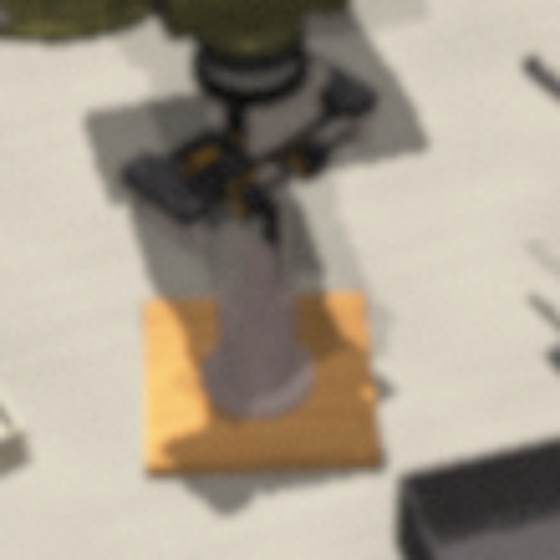

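The sleeves are home: TCP at 0.1116 m against 0.112 expected, with a firm stop. I ease off the push and release.

>>> jog_arm(
  rows=[
    [[0,-0.006,0,0,0,0,1],[0,-0.006,0,0,0,0,1],[0,-0.006,0,0,0,0,-1],[0,-0.006,0,0,0,0,-1],[0,-0.006,0,0,0,0,-1]],
  ],
)

```text
time: 12.6
tool_pos: [0.5807, -0.0004, 0.1107]
orientation: [[0.426, -0.0, 0.905], [-0.905, 0.0, 0.426], [-0.0, -1.0, -0.0]]
ft_force: [-0.2, 0.5, -0.0]
finger_gap: 0.058
```

>>> jog_arm(
  rows=[
    [[0,0,0,0,0,0,-1],[0,0,0,0,0,0,-1],[0,0,0,0,0,0,-1],[0,0,0,0,0,0,-1]],
  ],
)

```text
time: 13.1
tool_pos: [0.5807, -0.0004, 0.1109]
orientation: [[0.426, -0.0, 0.905], [-0.905, -0.0, 0.426], [0.0, -1.0, -0.0]]
ft_force: [0.1, -0.5, 0.7]
finger_gap: 0.0934
```

Run:
```python
from h import *
from scipy.optimize import least_squares
a=snap('scene','g1.png')
s=robot.get_state(); print(s['tool_pos'],s['ft_force'],s['finger_gap'],s['wrist_torque'])
W=world(a)
m=(np.hypot(W[...,0]-.581,W[...,1])<.05)
for lo,hi,r in((.034,.09,.028),(.115,.137,.016)):
  q=W[m&(W[...,2]>lo)&(W[...,2]<hi)][:,:2]
  q=q[np.hypot(*(q-[.581,0]).T)<r+.008]
  print(lo,len(q),least_squares(lambda c:np.hypot(*(q-c).T)-r,[.581,0],loss='soft_l1',f_scale=.002).x)
cv2.imwrite('pics/g.png',cv2.resize(a['frame'][150:260,220:330,::-1],(560,560)))
```

```text
[ 5.80731819e-01 -3.84485103e-04  1.10948247e-01] [-0.63175556 -0.77609306  0.1726708 ] 0.09363274580949356 [-3.08645814e-03 -6.40228405e-05 -2.80982142e-02]
0.034 159 [ 5.78497476e-01 -3.94522068e-04]
0.115 66 [ 0.57954635 -0.00114988]
```

View pics/g.png

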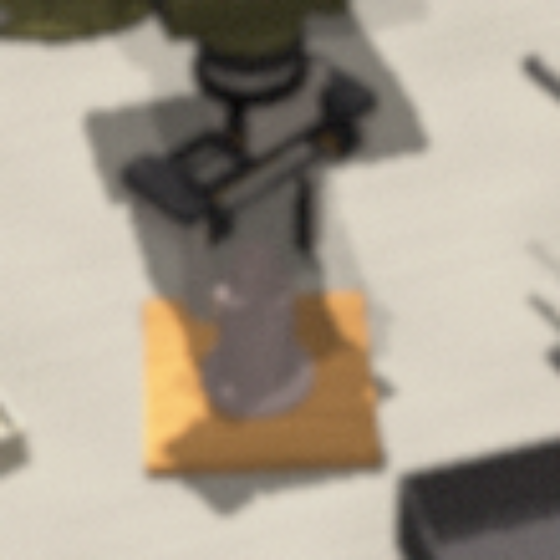

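The collapsed spout stands upright (neck at crop (258,270), foot at (258,385)), and the open fingers straddle it. Lowering onto the outer sleeve.

>>> jog_arm(
  rows=[
    [[0,0.04,0,0,0,0,-1],[0,0.08,0,0,0,0,-1],[0,0.12,0,0,0,0,-1],[0,0.16,0,0,0,0,-1],[0,0.188,0,0,0,0,-1]],
  ],
)

```text
time: 13.78
tool_pos: [0.5805, -0.0004, 0.0535]
orientation: [[0.426, -0.001, 0.905], [-0.905, 0.0, 0.426], [-0.0, -1.0, -0.001]]
ft_force: [0.7, -0.4, -0.3]
finger_gap: 0.0941
```

>>> jog_arm(
  rows=[
    [[0,0,0,0,0,0,-1],[0,0,0,0,0,0,1],[0,0,0,0,0,0,1],[0,0,0,0,0,0,1],[0,0,0,0,0,0,1]],
  ],
  grip_force=45,
)

```text
time: 14.4
tool_pos: [0.5807, -0.0004, 0.0547]
orientation: [[0.426, 0.0, 0.905], [-0.905, -0.0, 0.426], [0.0, -1.0, 0.0]]
ft_force: [-0.0, 0.3, -0.5]
finger_gap: 0.0575
```

Run:
```python
from h import *
a=snap('scene','k1.png')
s=robot.get_state(); print(s['tool_pos'],s['ft_force'],s['finger_gap'],s['wrist_torque'])
cv2.imwrite('pics/k.png',cv2.resize(a['frame'][150:260,220:330,::-1],(560,560)))
p=a;W=world(p)
t=pickle.load(open('pics/top0.png.pkl','rb'));Wt=world(t)
for X in(W,Wt):
  # tray rim ring points
  m=(abs(X[...,0]-.52)<.13)&(abs(X[...,1]+.286)<.125)&(X[...,2]>.026)&(X[...,2]<.045)&(X[...,1]>-.385)
  q=X[m]; print(cv2.minAreaRect((q[:,:2]*1000).astype(np.float32)),len(q))
  m=(abs(X[...,0]-.52)<.04)&(abs(X[...,1]+.286)<.04); print('floor',np.nanmedian(X[m][:,2]))
```

```text
[ 5.80782558e-01 -3.77319865e-04  5.46917044e-02] [-0.55054565  0.47585263  0.47724444] 0.05561809571470764 [-0.06620695  0.08882101 -0.04575721]
((518.4982299804688, -282.89495849609375), (187.23097229003906, 181.09158325195312), 11.458879470825195) 348
floor 0.005123749057795866
((519.9240112304688, -284.5345764160156), (180.1679229736328, 181.7681427001953), 11.235151290893555) 369
floor 0.005417351993155657
```

View pics/k.png

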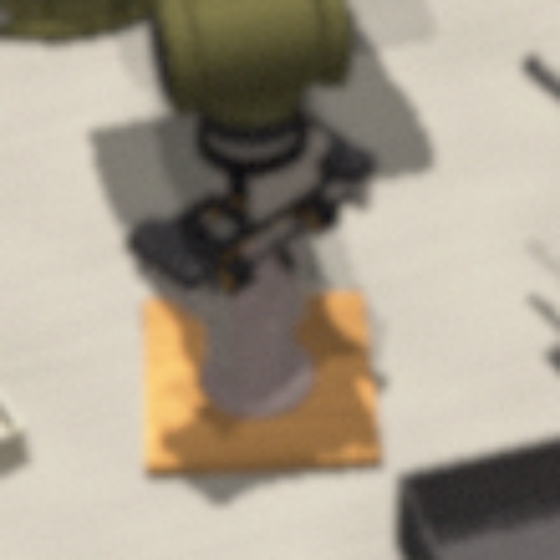

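The sleeve is held (gap 56 mm). Lift, then across to the tray.

>>> jog_arm(
  rows=[
    [[0,0,0,0,0,0,1],[0,-0.03,0,0,0,0,1],[0,-0.1,0,0,0,0,1],[0,-0.18,0,0,0,0,1],[0,-0.25,0,0,0,0,1]],
  ],
)

```text
time: 15.08
tool_pos: [0.5804, -0.0003, 0.1303]
orientation: [[0.426, -0.001, 0.905], [-0.905, 0.0, 0.426], [-0.0, -1.0, -0.001]]
ft_force: [-0.1, -0.3, -6.5]
finger_gap: 0.0555
```

>>> jog_arm(
  rows=[
    [[0.06,0,-0.045,0,0,0,1],[0.17,0,-0.13,0,0,0,1],[0.29,0,-0.22,0,0,0,1],[0.41,0,-0.315,0,0,0,1],[0.53,0,-0.405,0,0,0,1]],
  ],
)

```text
time: 15.7
tool_pos: [0.5377, -0.1972, 0.1295]
orientation: [[0.426, -0.001, 0.905], [-0.905, 0.0, 0.426], [-0.001, -1.0, -0.001]]
ft_force: [-0.0, 0.6, -7.4]
finger_gap: 0.0557
```

>>> jog_arm(
  rows=[
    [[0.12,0,-0.09,0,0,0,1],[0.2,0,-0.15,0,0,0,1],[0.237,0,-0.184,0,0,0,1],[0.237,0,-0.184,0,0,0,1]],
  ],
)

```text
time: 16.2
tool_pos: [0.5184, -0.284, 0.1293]
orientation: [[0.425, -0.001, 0.905], [-0.905, 0.0, 0.425], [-0.001, -1.0, -0.0]]
ft_force: [-0.1, 1.0, -5.1]
finger_gap: 0.0554
```

Run:
```python
from h import *
a=snap('scene','l1.png')
s=robot.get_state(); print(s['tool_pos'],s['ft_force'],s['finger_gap'],s['wrist_torque'])
cv2.imwrite('pics/l.png',cv2.resize(a['frame'][150:270,120:240,::-1],(560,560)))
```

```text
[ 0.5187653  -0.28324202  0.1294076 ] [ 0.02715293  1.14694409 -6.35457188] 0.055231496796413294 [ 0.06340722 -0.01145371 -0.01480672]
```

View pics/l.png

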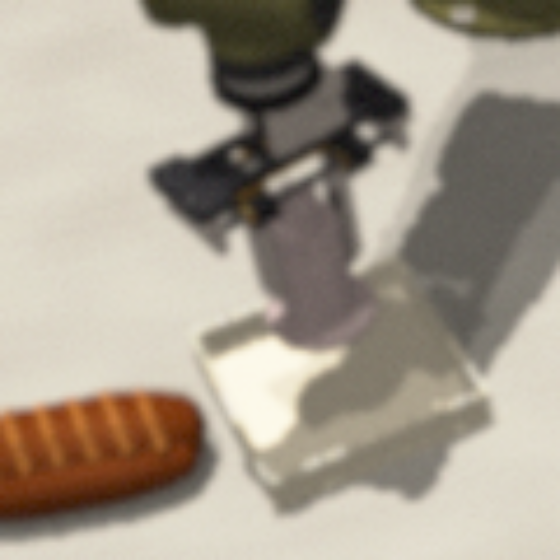

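The spout hangs collapsed and upright above the tray (crop (320,270)). Lowering.

>>> jog_arm(
  rows=[
    [[0,0.06,0,0,0,0,1],[0,0.13,0,0,0,0,1],[0,0.2,0,0,0,0,1],[0,0.24,0,0,0,0,1],[0,0.26,0,0,0,0,1]],
  ],
)

```text
time: 16.88
tool_pos: [0.5187, -0.2832, 0.0506]
orientation: [[0.426, -0.001, 0.905], [-0.905, 0.001, 0.426], [-0.001, -1.0, -0.001]]
ft_force: [0.4, -1.1, -6.7]
finger_gap: 0.0556
```

>>> jog_arm(
  rows=[
    [[0,0.006,0,0,0,0,1],[0,0.012,0,0,0,0,1],[0,0.016,0,0,0,0,1],[0,0.02,0,0,0,0,1]],
  ],
)

```text
time: 17.38
tool_pos: [0.5189, -0.2839, 0.0457]
orientation: [[0.426, 0.0, 0.905], [-0.905, -0.0, 0.426], [0.0, -1.0, 0.0]]
ft_force: [-1.0, 0.3, -7.0]
finger_gap: 0.0555
```

>>> jog_arm(
  rows=[
    [[0,0.003,0,0,0,0,1],[0,0.003,0,0,0,0,1]],
  ],
)

```text
time: 17.62
tool_pos: [0.5188, -0.2838, 0.0446]
orientation: [[0.426, -0.0, 0.905], [-0.905, 0.0, 0.426], [-0.0, -1.0, -0.0]]
ft_force: [0.1, 0.5, -5.8]
finger_gap: 0.0551
```

>>> jog_arm(
  rows=[
    [[0,0.003,0,0,0,0,1],[0,0.003,0,0,0,0,1]],
  ],
)

```text
time: 17.88
tool_pos: [0.5188, -0.2838, 0.0437]
orientation: [[0.426, 0.0, 0.905], [-0.905, 0.0, 0.426], [-0.0, -1.0, 0.0]]
ft_force: [0.0, -0.1, -5.7]
finger_gap: 0.0553
```

>>> jog_arm(
  rows=[
    [[0,0.002,0,0,0,0,1],[0,0.002,0,0,0,0,1]],
  ],
)

```text
time: 18.12
tool_pos: [0.5189, -0.2838, 0.0437]
orientation: [[0.426, 0.0, 0.905], [-0.905, -0.0, 0.426], [0.0, -1.0, 0.0]]
ft_force: [-3.3, 2.2, 4.6]
finger_gap: 0.0552
```

Contact with the tray floor. Release and retreat straight up.

>>> jog_arm(
  rows=[
    [[0,0,0,0,0,0,-1],[0,0,0,0,0,0,-1],[0,0,0,0,0,0,-1],[0,0,0,0,0,0,-1],[0,0,0,0,0,0,-1]],
  ],
)

```text
time: 18.75
tool_pos: [0.5188, -0.2838, 0.0431]
orientation: [[0.426, 0.0, 0.905], [-0.905, -0.0, 0.426], [0.0, -1.0, 0.0]]
ft_force: [0.4, 0.3, -0.2]
finger_gap: 0.0936
```

>>> jog_arm(
  rows=[
    [[0,0,0,0,0,0,-1],[0,-0.06,0,0,0,0,-1],[0,-0.15,0,0,0,0,-1],[0,-0.27,0,0,0,0,-1],[0,-0.4,0,0,0,0,-1]],
  ],
)

```text
time: 19.38
tool_pos: [0.5187, -0.2838, 0.1656]
orientation: [[0.426, 0.001, 0.905], [-0.905, -0.0, 0.426], [0.001, -1.0, 0.0]]
ft_force: [-0.9, 0.0, -0.2]
finger_gap: 0.0938
```

>>> jog_arm(
  rows=[
    [[0,-0.2,0,0,0,0,-1],[0,-0.3,-0.1,0,0,0,-1],[0,-0.35,-0.3,0,0,0,-1],[0,-0.35,-0.45,0,0,0,-1],[0,-0.35,-0.45,0,0,0,-1]],
  ],
)

```text
time: 20.0
tool_pos: [0.3947, -0.3423, 0.2701]
orientation: [[0.423, 0.001, 0.906], [-0.906, -0.002, 0.423], [0.002, -1.0, 0.001]]
ft_force: [-0.2, -0.1, -0.3]
finger_gap: 0.094
```

Run:
```python
from h import *
from scipy.optimize import least_squares
a=snap('scene','z1.png');b=snap('top','z2.png')
s=robot.get_state(); print(s['time'],s['tool_pos'],s['ft_force'],s['finger_gap'])
for X in(world(a),world(b)):
  m=(np.hypot(X[...,0]-.519,X[...,1]+.284)<.045)
  z=X[m][:,2]; print('top z',np.nanpercentile(z,[50,95,99.5]))
  for lo,hi,r in((.02,.08,.028),(.1,.127,.016)):
    q=X[m&(X[...,2]>lo)&(X[...,2]<hi)][:,:2]; q=q[np.hypot(*(q-[.519,-.284]).T)<r+.008]
    print(lo,len(q),least_squares(lambda c:np.hypot(*(q-c).T)-r,[.519,-.284],loss='soft_l1',f_scale=.002).x)
  q=X[m&(X[...,2]>.094)&(X[...,2]<.104)]; print('flange top',np.median(q[:,2]))
for t in ['loaf_a','tin','scraper']:
  for k in robot.masks_of(b,t)[:2]: print(t,round(k['confidence'],2),np.round(k['xy'],1))
A=cv2.resize(a['frame'][140:300,100:400,::-1],(780,416));cv2.imwrite('pics/z.png',A)
cv2.imwrite('pics/zz.png',cv2.resize(b['frame'][180:320,280:460,::-1],(720,560)))
```

```text
20.1 [ 0.39670612 -0.34128153  0.26924181] [-0.44626427  0.00998953 -0.44612402] 0.0939721391081621
top z [0.05475942 0.12384595 0.13173856]
0.02 174 [ 0.51680375 -0.28398905]
0.1 93 [ 0.51806627 -0.2843876 ]
flange top 0.09892445380810136
top z [0.05070566 0.12106855 0.13162693]
0.02 74 [ 0.52120302 -0.28559595]
0.1 105 [ 0.51899045 -0.28248625]
flange top 0.09923638865303777
loaf_a 0.89 [429.  232.1]
loaf_a 0.64 [116.3 263.8]
tin 0.66 [233.6 169.7]
scraper 0.89 [297.6 165.8]
```

View pics/z.png

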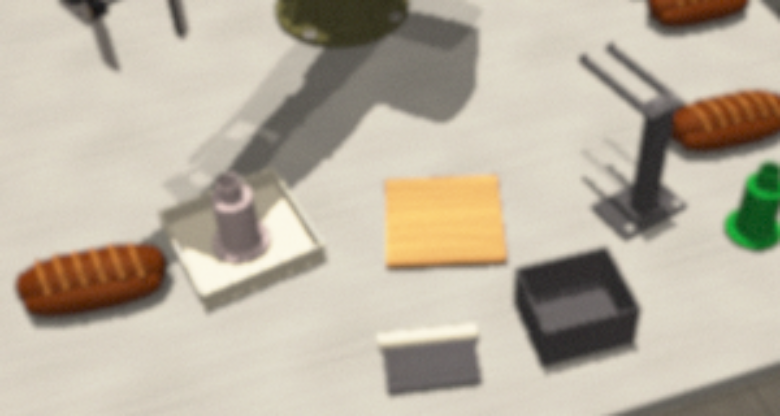

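View pics/zz.png

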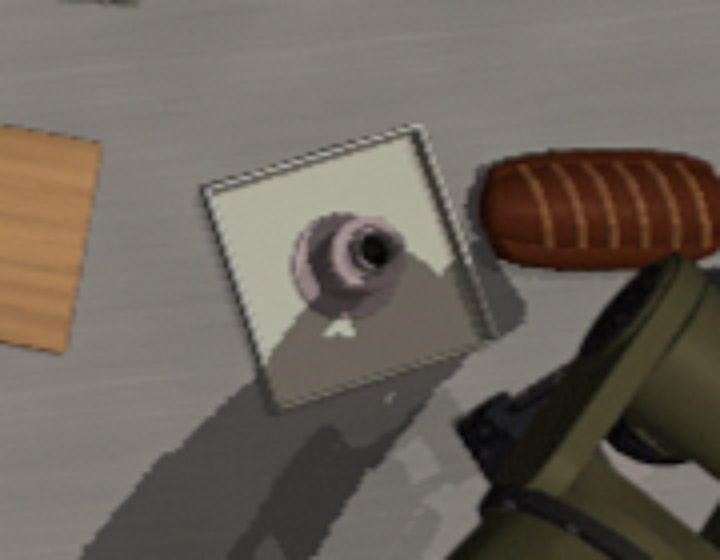

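Standing upright and collapsed in the middle of the tray: the flange top measures 0.099 m (0.098 expected) and the other things are where they were.

```bash
python3 -c "
from plant import robot
print(robot.finish_job())"
```

```text
the job is handed in; nothing more can be done
None
```

The spout is standing upright and collapsed near the middle of the white tray, and I handed the job in at about 20 s of the 64 s allowed.

- **Bracket:** I gripped the neck, lifted the flange 15 mm over the lips and drew it out along the fork by about 118 mm.
- **Board:** I stood it on the board and pushed straight down on the neck. The inner sleeve went home first at about 1 N, then the middle one at 4–5 N. Both stopped firmly: the tool was at 0.1116 m, against 0.112 m expected. The most I pushed was about 27 N.
- **Tray:** I took it by the outer sleeve (56 mm gap), set it down on the tray floor, released it and backed away.

**Last checks:**
- **Height:** The flange top was at 0.099 m, against 0.098 m expected if fully collapsed.
- **Neck top:** The highest points measured 0.131–0.132 m, against 0.128 m expected, which I put down to depth noise.
- **Upright:** The neck and sleeve axes agree to within about 4 mm, close to the camera error.
- **Other objects:** The loaves, tin and scraper show in the same places to within 2–3 pixels. The green look-alike was not touched.

No check failed.

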